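# Fit the hold-down bar in a radio battery case and shut the lid

### The arm

A 6-joint arm with a two-finger parallel gripper is mounted at the origin on the work surface. World frame = base frame: x ahead of the robot, y to its left, z up, the work surface at z = 0. Lengths are in m, angles in rad, forces in N, time in s.
With the tool pointing down it reaches from about 0.35 to 0.975 m from the base axis. Payload 7.1 kg.
Tool frame: the origin (TCP) lies midway between the tips of the shut fingers; the grasp point (between the pads) lies 19 mm behind it; z points along the fingers, x is the direction in which the jaws open and shut, and the axes are right-handed (so a half turn about z gives the same grasp; the last joint's range is limited). The gripper opens to 88 mm and grips with 3 to 60 N. Pads are 20 mm wide; open, the fingers measure 115 mm over their backs; the gripper's body (75 mm by 178 mm) begins 61 mm behind the grasp point.
Start: joints at [-1.217, 0.423, 1.63, -0, 1.089, -0.019], TCP at [0.228, -0.582, 0.223] pointing down, gripper open.
Joint ranges: [-3, 3], [-0.9, 2.11], [0.09, 2.58], [-1.31, 4.45], [0.11, 2.69], [-2.54, 2.54]. Speed limits (rad/s): [2.39, 2.39, 3.01, 3.14, 3.14, 3.14].

### API

Orientations are given as a unit quaternion [w, x, y, z].
In Python, from station import move_pose, movel, movej, command_gripper, wait, inverse_kinematics, read_camera, camera_info, MotionError, job_done, get_time, get_joint_pos, get_qvel, get_effort, get_tcp_pos, get_ee_rot, get_ft_force, get_ft_torque, get_grip_width gives the robot as it stands. Calls block until the motion is done:
- move_pose(position, orientation): joint-space move of the TCP to a pose.
- movel(position, frame=None, v=0.15, until_force=None): straight line of the TCP; frame=None keeps the orientation; v is the mean speed in m/s. With until_force (N) it stops when the force on the tool has changed by that much, and returns True; else False.
- movej(angles): joint-space move.
- command_gripper(opening): opening from 0.0 (shut) to 1.0 (fully open); the grip force is fixed at half the most; returns when the fingers have stopped.
- wait(seconds).
- inverse_kinematics(position, orientation): joint angles nearest the present ones, or None.
- read_camera(name): name is "side" or "top" or "wrist"; returns the picture (420x560x3 uint8, red, green, blue); there is no depth.
- camera_info(name): a dict with "intrinsics" (3x3 intrinsics, pixels), "dist" ([k1, k2, p1, p2, k3] as OpenCV has them; the pictures are not rectified), "T" (4x4, takes a point from camera to world coordinates); the wrist camera has in their place "tool_from_camera" (4x4, takes a point from camera to tool coordinates, whose origin is the TCP and whose axes are the tool frame's). Camera axes: x right, y up, looking along -z (the intrinsics and any distortion apply to the point x, -y, -z); pixel columns grow to the right and rows downward; lengths in m; the calibration is good to about 2 mm. A picture is of the moment at which its call begins: read the wrist's pose just before it. camera_info takes no time and is no camera call.
A pose or a line that the arm cannot do raises MotionError and nothing moves.
- job_done(): hands the job in, once; it reports no verdict.
Readings, each from a call of its own:
- get_time(): time.
- get_joint_pos(): joint angles.
- get_qvel(): joint speeds.
- get_effort(): joint torques, N m.
- get_tcp_pos(): TCP position.
- get_ee_rot(): TCP orientation.
- get_ft_force(): force on the tool from outside, world axes, zero at the start.
- get_ft_torque(): the same for the moment, N m.
- get_grip_width(): opening from 0.0 (shut) to 1.0 (fully open).
Only numpy, scipy, OpenCV 4.12 (cv2) and the standard library are available. Lean on these libraries where they do the work, as an engineer would, in place of code of your own. Each camera call takes 0.05 s, during which the arm holds its last target.

### The job

Put the aluminium hold-down bar across the battery, lying flat on both supports with one end under each keeper: tuck one end under the keeper at the sprung end and push against the spring plunger until the other end can drop in front of its keeper, then let the spring carry the bar back against the end stop. Feel your way and press lightly, never forcing it: the height the supports are set to is not known beforehand. Then swing the lid down without slamming it, fully closed, and leave the mug and the multimeter where they are.

Things in the scene. Friction and masses are not known exactly. Their poses are not given: they have to be found in the camera images.
- case: Grey open battery case fixed to the bench, 250 (x) x 190 (y) x 90 mm high, walls 5 mm, black battery inside (top z = 48). Origin: centre of its underside; figures below are mm in its frame. Two aluminium supports at its x ends stand on screw feet, both ledges at one height set anywhere from z = 50 to 64 and not reported: look or feel for it. The bar's -x end must go in first, tilted.
- sprung_slot (a point): Sprung support (-x end): middle of its slot's mouth at x = -72, y = 0, marked at mid-height z = 57 (the true ledge is up to 7 higher or lower). Slot 12 high above the ledge, 36 wide, open to +x; its keeper lip, 6 thick, runs from x = -86 to -72. Ledge from x = -120 to -50. Pushed in 20 mm, the bar can tilt about 11 degrees, less deep more. A spring plunger stands in the slot.
- fixed_slot (a point): Fixed support (+x end): middle of its slot's mouth at x = 92, y = 0, marked at z = 57 (true ledge up to 7 higher or lower). Slot 12 high above the ledge, 36 wide, 8 deep, open to -x, lip 6 thick, end stop at x = 100. Ledge from x = 70. To drop in front of this lip the bar must be pushed 8 to 20 mm beyond its fitted place (x = -80 to +100), against the plunger.
- seat (a point): Point of the case over which the bar's origin lies when fitted: x = +10, y = 0, marked at mid-height z = 57 mm (the true ledge is up to 7 mm higher or lower); axes as the case. Fitted, the bar spans x = -80 to +100, 8 mm under each lip.
- plunger (a joint): Spring plunger (steel, 24 wide, 10 high) in the sprung slot, its rear seen behind the lip. 0 = free, face at x = -78 mm in the case; grows to 0.022 m as it is pushed to -x. 4 N to start, plus 350 N/m: 5 N with the bar fitted (0.002), 12 N fully in.
- bar: Loose aluminium hold-down bar, 180 (x) x 28 (y) x 8 mm flat bar with an upright grip rib along its middle, 70 (x) x 14 (y) mm, reaching 38 mm above the underside. About 0.28 kg, symmetric end for end. Origin: centre of its underside; x along its length, z up.
- lid (a joint): Lid hinge, rad: 0 closed, 1.7 to 2.0 standing open at the start. Stiff (0.45 N m of friction): stays where left. The lid is a shallow grey cover 250 x 190 mm, 19 mm deep with skirts; hinge line along the case's x at y = +95, z = 90 mm in the case, the open lid standing above it. Closed, its top is level at z = 109 mm.
- lid_edge (a point): Middle of the lid's free edge on its outer face, 190 mm from the hinge line; when closed at y = -95, z = 109 mm in the case's frame.
- mug: White mug, 80 mm wide, 95 mm high; leave alone. Origin: centre of its underside.
- meter: Black multimeter lying flat, 150 x 75 x 35 mm with a 7 mm high dial; leave alone. Origin: centre of its underside.
Not all that is in view belongs to the job. There is more than one size of the bar; the one meant has the size given above.

How it is judged:
On the way:
1. the bar lies fitted on both supports under both keepers, with the lid still open (x of bar in the frame of seat between -0.004 and 0.004 m and y of bar in the frame of seat between -0.006 and 0.006 m and z of bar in the frame of seat between -0.0095 and 0.0095 m and angle between the x axis of bar and the x axis of case, either way round below 0.07 rad and angle between bar's own z axis and vertical below 0.03 rad and value of joint lid above 0.5 rad), for 0.3 s.
At the end, for the whole second after the job is handed in: The bar lies level (0.03 rad) on both ledges under both keepers, back against the end stop: origin within 4 mm lengthwise, 6 mm sideways and 9.5 mm in height of the seat point (the supports' height varies), in line within 0.07 rad, at rest; the lid is closed (below 0.04 rad) (x of bar in the frame of seat between -0.004 and 0.004 m and y of bar in the frame of seat between -0.006 and 0.006 m and z of bar in the frame of seat between -0.0095 and 0.0095 m and angle between the x axis of bar and the x axis of case, either way round below 0.07 rad and angle between bar's own z axis and vertical below 0.03 rad and value of joint lid below 0.04 rad and linear speed of bar below 0.02 m/s); the robot touches nothing.
It fails at once if the bar is forced (pressed on the case or its supports with over 50 N) (contact force between bar and case above 50 N).
It fails at once if the lid is slammed (closing faster than 3 rad/s) (velocity of joint lid below -3 rad/s).
It fails at once if the mug is disturbed (moved over 30 mm) (distance of mug from where it was at the start of the episode above 0.03 m).
It fails at once if the multimeter is disturbed (moved over 30 mm) (distance of meter from where it was at the start of the episode above 0.03 m).
It also fails if it takes over 64 s, if anything falls off the work surface, if the arm or the gripper's body presses on something with over 40 N, if the wrist force passes 120 N, or if a joint passes its speed limit or range.

## Working session

There is one attempt and no reset: what is moved stays moved. The work goes in short steps, each a Python script; the robot and the scene stay as the last script left them, time stands still between calls to the robot, and variables do not carry over. Pictures are saved under pics/ and viewed, and the job is handed in when it is done.

```bash
ls; mkdir -p pics
python3 - <<'E'
from station import *
import cv2,numpy as np
for n in ["side","top","wrist"]:
    im=read_camera(n); cv2.imwrite(f"pics/{n}0.png",im[:,:,::-1])
    i=camera_info(n); print(n,{k:np.round(np.array(v),4).tolist() for k,v in i.items()})
print(get_time(),get_tcp_pos(),get_ee_rot(),get_ft_force())
E
```

```text
pics
side {'intrinsics': [[450.0465, 0.0, 273.8242], [0.0, 450.0465, 202.6139], [0.0, 0.0, 1.0]], 'dist': [-0.0401, 0.0, 0.0, 0.0, 0.0], 'T': [[-0.7115, -0.6018, 0.3628, 0.9147], [0.7027, -0.6062, 0.3725, 0.5586], [-0.0042, 0.5199, 0.8542, 1.2553], [0.0, 0.0, 0.0, 1.0]]}
top {'intrinsics': [[445.4265, 0.0, 283.005], [0.0, 445.4265, 210.1621], [0.0, 0.0, 1.0]], 'dist': [-0.038, 0.0, 0.0, 0.0, 0.0], 'T': [[-0.0172, 0.9985, -0.0511, 0.3783], [-0.9999, -0.0171, 0.0027, 0.045], [0.0018, 0.0512, 0.9987, 1.3765], [0.0, 0.0, 0.0, 1.0]]}
wrist {'intrinsics': [[289.4766, 0.0, 277.8246], [0.0, 289.4766, 206.8621], [0.0, 0.0, 1.0]], 'dist': [0.0097, 0.0, 0.0, 0.0, 0.0], 'tool_from_camera': [[1.0, 0.0006, -0.0005, -0.001], [0.0005, -0.9613, -0.2756, -0.0762], [-0.0007, 0.2756, -0.9613, -0.1622], [0.0, 0.0, 0.0, 1.0]]}
0.15 [ 0.22754566 -0.58165274  0.22209275] [-3.40425763e-04  8.25912234e-01 -5.63798410e-01 -4.67237012e-04] [-0.05441185  0.21154165  0.05423327]
```

View pics/top0.png

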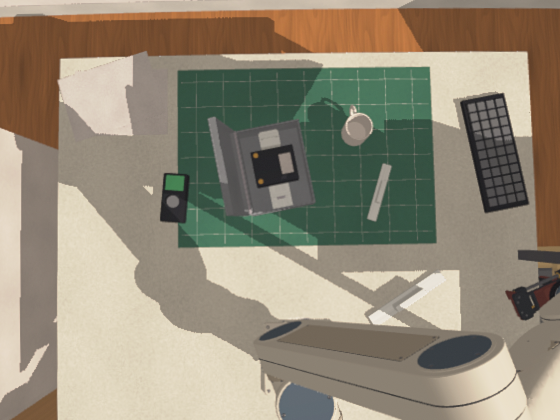

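View pics/side0.png

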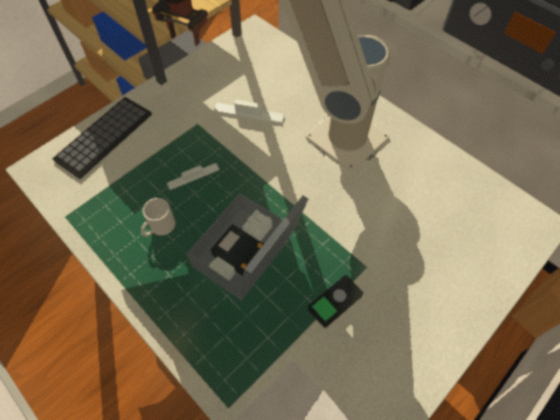

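View pics/wrist0.png

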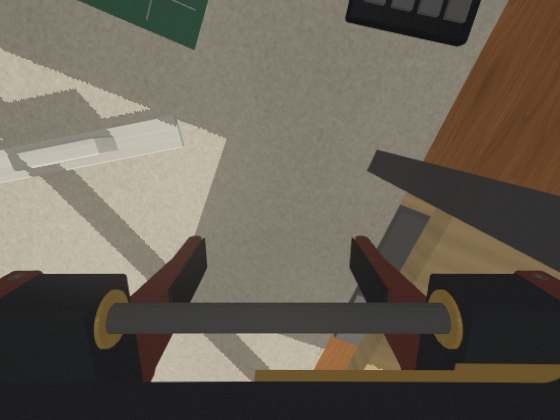

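The top view shows the case near (265,168), a bar on the mat near (379,192), a longer one near (405,297), the mug at (357,127) and the meter at (175,197). I'll enlarge these regions and measure both bars.

```bash
cat > h.py <<'E'
import numpy as np,cv2
from station import *
from scipy.spatial.transform import Rotation as R
def caminfo(n,pose=None):
    i=camera_info(n)
    if n=="wrist":
        p,q=pose; T=np.eye(4); T[:3,:3]=R.from_quat([q[1],q[2],q[3],q[0]]).as_matrix(); T[:3,3]=p
        T=T@np.array(i["tool_from_camera"])
    else: T=np.array(i["T"])
    return np.array(i["intrinsics"],float),np.array(i["dist"],float),T
def ray(c,uv):
    K,d,T=c
    u=cv2.undistortPoints(np.array(uv,float).reshape(-1,1,2),K,d).reshape(-1,2)
    D=np.c_[u[:,0],-u[:,1],-np.ones(len(u))]@T[:3,:3].T
    return T[:3,3],D
def onplane(c,uv,z):
    o,D=ray(c,uv); return o+D*((z-o[2])/D[:,2])[:,None]
def proj(c,P):
    K,d,T=c
    p=(np.array(P,float).reshape(-1,3)-T[:3,3])@T[:3,:3]
    p=p*[1,-1,-1]
    return cv2.projectPoints(p.reshape(-1,1,3),np.zeros(3),np.zeros(3),K,d)[0].reshape(-1,2)
def snap(n,f):
    p=get_tcp_pos();q=get_ee_rot()
    im=read_camera(n)[:,:,::-1].copy(); cv2.imwrite(f"pics/{f}.png",im); np.savez(f"pics/{f}.npz",p=p,q=q)
    return im
def pose_of(f):
    d=np.load(f"pics/{f}.npz"); return d["p"],d["q"]
E
python3 - <<'E'
from h import *
im=cv2.imread("pics/top0.png")
a=cv2.resize(im[100:235,190:320],None,fx=4.4,fy=4.4,interpolation=cv2.INTER_CUBIC);cv2.imwrite("pics/top0case.png",a)
b=cv2.resize(im[150:335,350:460],None,fx=3.2,fy=3.2,interpolation=cv2.INTER_CUBIC);cv2.imwrite("pics/top0bar.png",b)
im=cv2.imread("pics/side0.png")
a=cv2.resize(im[180:310,180:320],None,fx=4.4,fy=4.4,interpolation=cv2.INTER_CUBIC);cv2.imwrite("pics/side0case.png",a)
c=caminfo("top")
for A in ([386,165],[372,219]),([368,320],[443,277]):
    P=onplane(c,A,0.008); print(P,np.linalg.norm(P[0]-P[1]))
E
```

```text
[[ 0.58317813 -0.28041905  0.008     ]
 [ 0.41647939 -0.23214565  0.008     ]] 0.17354766878980554
[[ 0.10854427 -0.21207959  0.008     ]
 [ 0.23438832 -0.44663807  0.008     ]] 0.26618490099959596
```

View pics/top0case.png

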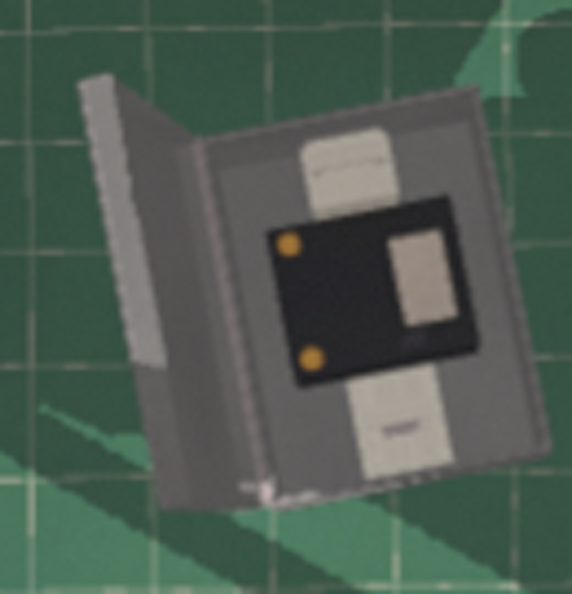

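View pics/top0bar.png

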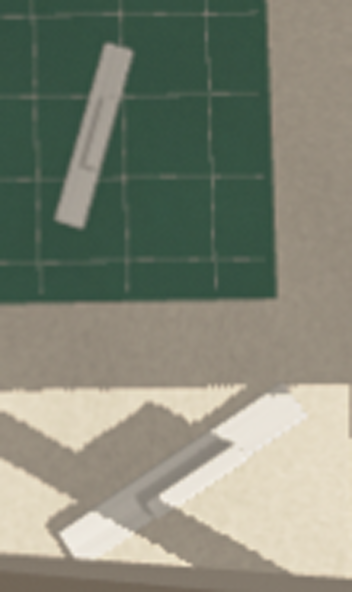

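View pics/side0case.png

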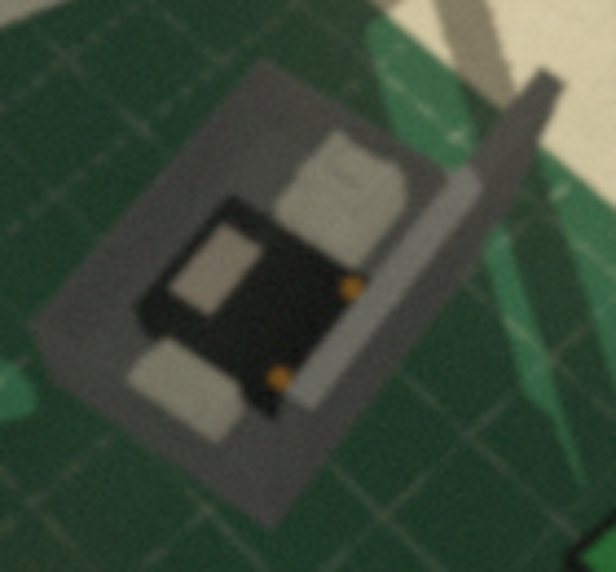

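Measured against the grid, the mat bar is about 174 mm long and the other about 266 mm, so the mat bar is the right one. The case hinge is on the world +y side, and the sprung end (with the plunger's dark rear at crop (400,427)) is towards the robot. Next I'll get a rough case pose from the rim corners, then look closer with the wrist camera over both bar and case.

```bash
cat >> h.py <<'E'
def down(psi,tilt=0.0,caxis=None):
    "quat wxyz, jaw axis at world angle psi; then tilt rotation about axis caxis (world)"
    M=np.array([[np.cos(psi),np.sin(psi),0],[np.sin(psi),-np.cos(psi),0],[0,0,-1]])
    r=R.from_matrix(M)
    if tilt: r=R.from_rotvec(np.array(caxis)*tilt)*r
    q=r.as_quat(); return np.array([q[3],q[0],q[1],q[2]])
E
python3 - <<'E'
from h import *
c=caminfo("top")
px=np.array([[475,88],[550,452],[200,140],[268,490]])/4.4+[190,100]
P=onplane(c,px,0.09); print(P)
print("lens",np.linalg.norm(P[0]-P[1]),np.linalg.norm(P[2]-P[3]),np.linalg.norm(P[0]-P[2]))
cen=P.mean(0);d=P[0]-P[1]+P[2]-P[3];yaw=np.arctan2(d[1],d[0]);print(cen,np.degrees(yaw))
t0=get_time()
# bar look
by=np.arctan2(-0.048,0.167)
psi=by-np.pi/2
ydir=np.array([np.sin(psi),-np.cos(psi),0])
pos=np.array([0.5,-0.256,0.2])-0.03*ydir
q=down(psi); print(inverse_kinematics(pos,q))
move_pose(pos,q); wait(0.2)
snap("wrist","wbar"); print(get_time()-t0)
E
```

```text
[[ 0.70771106 -0.00670534  0.09      ]
 [ 0.46418151 -0.05140594  0.09      ]
 [ 0.67582858  0.176607    0.09      ]
 [ 0.44232154  0.13446192  0.09      ]]
lens 0.24759803027516453 0.23727988392270613 0.18606424790242518
[0.57251067 0.06323941 0.09      ] 10.317838496996307
[-4.83582373e-01  4.00755851e-01  1.72465663e+00 -4.44089210e-16
  1.01618017e+00  1.36709464e+00]
1.8583000000000003
```

View pics/wbar.png

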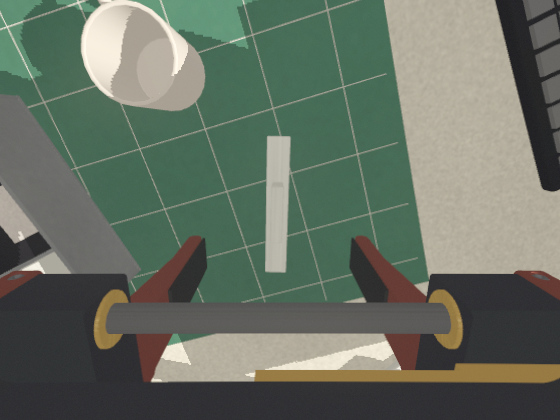

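The wrist view shows the bar clear on the mat, its ends at about rows 137 and 272, column 278, with the mug at top left, well away. I'll fit the bar by its colour mask and view the case next.

```bash
cat > bar.py <<'E'
from h import *
im=cv2.imread("pics/wbar.png"); hsv=cv2.cvtColor(im,cv2.COLOR_BGR2HSV)
m=((hsv[:,:,1]<70)&(hsv[:,:,2]>120)).astype(np.uint8)
roi=np.zeros_like(m); roi[120:290,240:320]=1; m*=roi
n,l,s,_=cv2.connectedComponentsWithStats(m); k=1+np.argmax(s[1:,4]); print(s[k])
cs,_=cv2.findContours((l==k).astype(np.uint8),cv2.RETR_EXTERNAL,cv2.CHAIN_APPROX_NONE)
ap=cv2.approxPolyDP(cs[0],5,True).reshape(-1,2); print(ap.tolist())
c=caminfo("wrist",pose_of("wbar"))
W=onplane(c,cs[0].reshape(-1,2),0.008)
(ctr,sz,ang)=cv2.minAreaRect((W[:,:2]*1000).astype(np.float32)); print(ctr,sz,ang)
print(onplane(c,ap,0.008))
E
python3 bar.py
python3 - <<'E'
from h import *
cen=np.array([0.572,0.063]);yaw=np.radians(10.4)
psi=yaw-np.pi/2; yd=np.array([np.sin(psi),-np.cos(psi)])
t0=get_time()
pos=np.r_[cen-0.04*yd-0.03*np.array([-np.sin(yaw),np.cos(yaw)]),0.3]
print(inverse_kinematics(pos,down(psi)))
move_pose(pos,down(psi)); wait(0.2); snap("wrist","wcase"); print(get_time()-t0,get_time())
E
```

```text
[ 240  120   80  170 3736]
[[277, 120], [279, 135], [267, 136], [266, 178], [240, 187], [266, 182], [265, 240], [247, 246], [240, 228], [240, 249], [246, 248], [260, 289], [247, 247], [264, 242], [265, 271], [285, 272], [287, 237], [304, 231], [319, 278], [307, 232], [319, 226], [306, 228], [291, 174], [319, 164], [290, 170], [290, 136], [280, 134]]
(498.4548034667969, -255.39089965820312) (104.80550384521484, 223.0762481689453) 76.09102630615234
[[ 0.60587531 -0.28524699  0.008     ]
 [ 0.58884899 -0.2827826   0.008     ]
 [ 0.59170283 -0.26875798  0.008     ]
 [ 0.54369907 -0.2530426   0.008     ]
 [ 0.54183479 -0.21859449  0.008     ]
 [ 0.53888846 -0.25159246  0.008     ]
 [ 0.46506865 -0.22797253  0.008     ]
 [ 0.46352201 -0.20261848  0.008     ]
 [ 0.49015805 -0.20161898  0.008     ]
 [ 0.46200421 -0.19237859  0.008     ]
 [ 0.46115797 -0.20046798  0.008     ]
 [ 0.39720666 -0.20023414  0.008     ]
 [ 0.46215687 -0.20218045  0.008     ]
 [ 0.46272152 -0.22588582  0.008     ]
 [ 0.42173794 -0.21487563  0.008     ]
 [ 0.412731   -0.24056143  0.008     ]
 [ 0.46109602 -0.25691929  0.008     ]
 [ 0.46301305 -0.28047157  0.008     ]
 [ 0.39104101 -0.2827745   0.008     ]
 [ 0.46058003 -0.28387932  0.008     ]
 [ 0.464295   -0.30091662  0.008     ]
 [ 0.46631089 -0.2840242   0.008     ]
 [ 0.53990954 -0.28408516  0.008     ]
 [ 0.54225962 -0.32018292  0.008     ]
 [ 0.54502051 -0.28421973  0.008     ]
 [ 0.58410633 -0.29502667  0.008     ]
 [ 0.58962549 -0.28424108  0.008     ]]
[ 4.66629167e-02  3.37278828e-01  1.57203144e+00 -4.44089210e-16
  1.23228239e+00  1.43594500e+00]
1.5084 3.5167
```

View pics/wcase.png

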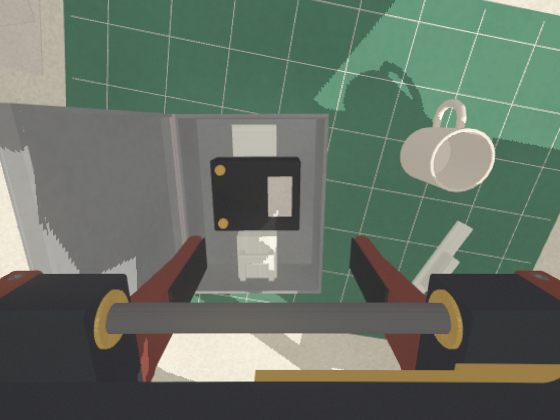

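The wrist view of the case is good: rim corners near (175,116), (327,116), (322,291); fixed support at (255,140), sprung support at (257,255), and the lid standing open at left. Next I'll enlarge it and locate the rims and supports.

Run:
```python
import cv2
im=cv2.imread("pics/wcase.png")
cv2.imwrite("pics/wcaseA.png",cv2.resize(im[100:300,165:340],None,fx=4,fy=3,interpolation=cv2.INTER_CUBIC))
```

```text
(no output)
```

View pics/wcaseA.png

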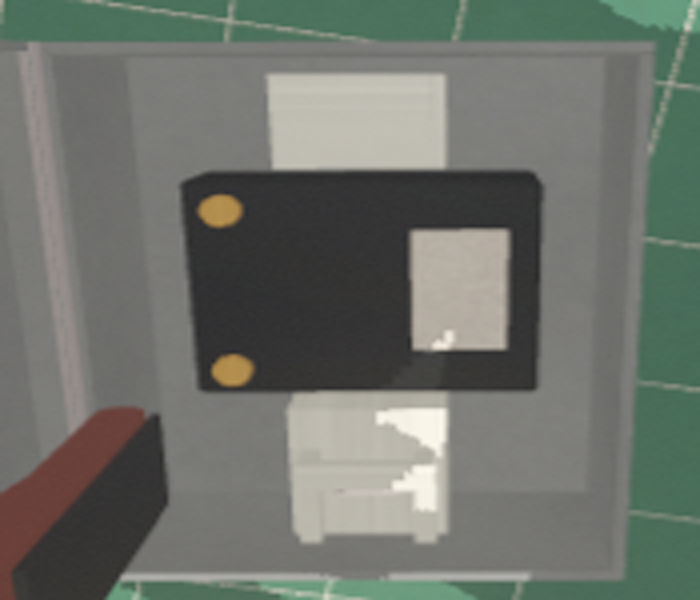

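```bash
cat > case.py <<'E'
from h import *
c=caminfo("wrist",pose_of("wcase"))
f=lambda L:np.array(L,float)/[4,3]+[165,100]-[0.375,0.333]
P=onplane(c,f([[655,43],[622,580],[22,43]]),0.09); print(P)
print(np.linalg.norm(P[0]-P[1]),np.linalg.norm(P[0]-P[2]))
d=P[0]-P[1]; yaw=np.arctan2(d[1],d[0]); e=P[2]-P[0]; yaw2=np.arctan2(-e[0],e[1]); print(np.degrees([yaw,yaw2]))
X=np.array([np.cos(yaw),np.sin(yaw)]);Y=np.array([-X[1],X[0]])
cen=(P[0]+P[1])[:2]/2+0.095*Y; print("cen",cen)
# top view check
ct=caminfo("top")
px=np.array([[475,88],[550,452]])/4.4+[190,100]-0.4
Q=onplane(ct,px,0.09); print("top", (Q[0]+Q[1])[:2]/2+0.095*Y, np.degrees(np.arctan2(*(Q[0]-Q[1])[:2][::-1])))
def tocase(W): 
    W=np.asarray(W); r=W[...,:2]-cen; return np.stack([r@X,r@Y,W[...,2]],-1)
o,D=ray(c,f([[375,462],[375,490],[375,397],[360,73],[360,97],[360,168],[297,400],[448,400],[268,75],[446,75]]))
oc=tocase(o); Dc=np.c_[D[:,:2]@X,D[:,:2]@Y,D[:,2]]
for n,i,x in [("lip-72",0,-.072),("lip-86",1,-.086),("ledge-50",2,-.05),("far120",3,.12),("lip92",4,.092),("ledge70",5,.07)]:
    t=(x-oc[0])/Dc[i,0]; print(n,(oc+Dc[i]*t)*1000)
for i in range(6,10):
    t=(0.07-oc[2])/Dc[i,2]; print("edges",(oc+Dc[i]*t)*1000)
E
python3 case.py
```

```text
[[ 0.71341727 -0.00481471  0.09      ]
 [ 0.46852909 -0.04914263  0.09      ]
 [ 0.6788628   0.18527232  0.09      ]]
0.24886780834982178 0.19320220470598615
[10.26017826 10.3028615 ]
cen [0.57405194 0.06650219]
top [0.57021886 0.06556639] 10.402993420306455
lip-72 [-72.          -4.44872551  68.41873616]
lip-86 [-86.          -4.34841653  70.83289701]
ledge-50 [-50.          -2.80831685  36.48293468]
far120 [ 120.         -433.95982885 5716.59615563]
lip92 [  92.           27.44116517 -324.18613938]
ledge70 [70.         -0.71143905 51.32539978]
edges [-38.66969145  23.01243667  70.        ]
edges [-38.68338517 -31.53270207  70.        ]
edges [111.83378211  26.82956874  70.        ]
edges [111.86722819 -31.03437843  70.        ]
```

The wrist and top cameras put the case centre within 4 mm of each other, but the support edges suggest a 2–3 mm sideways offset. One closer look should settle it.

Run:
```python
from h import *
cen=np.array([0.572,0.065]);yaw=np.radians(10.35)
X=np.array([np.cos(yaw),np.sin(yaw)]);Y=np.array([-X[1],X[0]])
psi=yaw-np.pi/2
pos=np.r_[cen-0.031*X-0.003*Y,0.2]
move_pose(pos,down(psi)); wait(0.25); im=snap("wrist","wcase2"); print(get_time())
cv2.imwrite("pics/wcase2A.png",cv2.resize(im[50:300,200:360],None,fx=4,fy=2.4,interpolation=cv2.INTER_CUBIC))
```

```text
4.3833
```

View pics/wcase2.png

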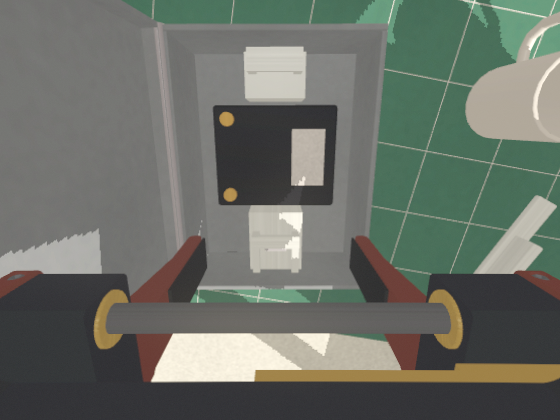

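View pics/wcase2A.png

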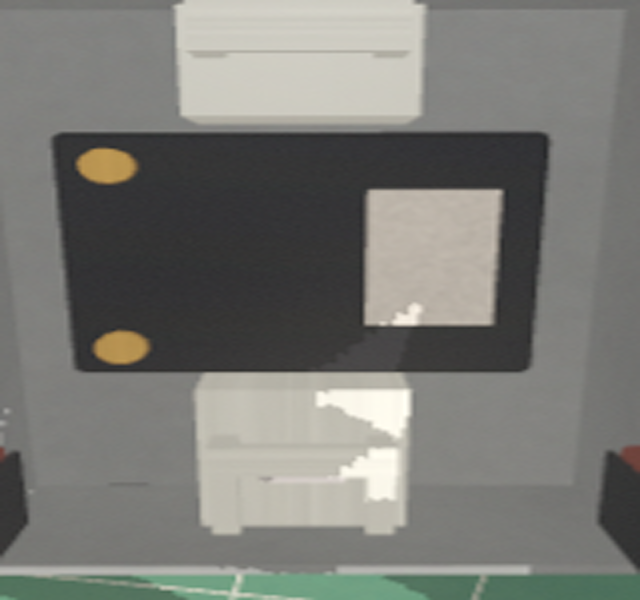

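```bash
cat > case2.py <<'E'
from h import *
cen=np.array([0.572,0.065]);yaw=np.radians(10.3)
X=np.array([np.cos(yaw),np.sin(yaw)]);Y=np.array([-X[1],X[0]])
def tocase(W): 
    W=np.asarray(W); r=W[...,:2]-cen; return np.stack([r@X,r@Y,W[...,2]],-1)*1000
c=caminfo("wrist",pose_of("wcase2")); print("cam",tocase(c[2][:3,3]))
f=lambda L:np.array(L,float)/[4,2.4]+[200,50]-[.375,.3]
print("rim",tocase(onplane(c,[[386,26],[370,289],[146,26]],.09)))
print("fixed edges",tocase(onplane(c,f([[178,60],[424,60]]),.07)))
print("sprung edges",tocase(onplane(c,f([[199,460],[410,460],[212,530],[395,530]]),.07)))
for z in (.068,.075,.082):
  print("lips z",z,tocase(onplane(c,f([[300,50],[300,448],[300,478],[300,528]]),z))[:,0])
for z in (.05,.057,.064):
  print("ledge z",z,tocase(onplane(c,f([[300,122],[300,375]]),z))[:,0])
print("battery top",tocase(onplane(c,f([[55,135],[547,135],[75,372],[528,372]]),.048)))
ct=caminfo("top")
g=lambda L:np.array(L,float)/4.4+[190,100]-.4
print("top rim",tocase(onplane(ct,g([[475,88],[550,452],[200,140]]),.09)))
print("top supports",tocase(onplane(ct,g([[302,150],[388,130],[365,478],[452,460]]),.075)))
print("top batt",tocase(onplane(ct,g([[268,230],[447,197],[298,387],[478,350]]),.048)))
E
python3 case2.py
```

```text
cam [ 46.35677714  -2.2109899  363.86730997]
rim [[ 125.21703646  -92.50038336   90.        ]
 [-122.33324255 -100.90773373   90.        ]
 [ 125.05155165  107.07151782   90.        ]]
fixed edges [[ 91.23246289  28.91479283  70.        ]
 [ 91.25228533 -28.43518256  70.        ]]
sprung edges [[ -75.98631421   28.52885476   70.        ]
 [ -76.00578134  -29.05624985   70.        ]
 [-111.24798421   25.80502302   70.        ]
 [-111.27273983  -25.64022691   70.        ]]
lips z 0.068 [  95.13375249  -70.95122447  -85.76326657 -111.29360826]
lips z 0.075 [  93.97972562  -68.1758046   -82.63740483 -107.56371767]
lips z 0.082 [  92.82569874  -65.40038473  -79.51154308 -103.83382707]
ledge z 0.05 [ 70.15360358 -41.44294843]
ledge z 0.057 [ 69.6228768  -39.48480223]
ledge z 0.064 [ 69.09215003 -37.52665604]
battery top [[ 65.00268348  63.87634541  48.        ]
 [ 65.03209862 -62.89267044  48.        ]
 [-40.52343636  64.69106726  48.        ]
 [-40.5457181  -63.41981587  48.        ]]
top rim [[ 122.09618231  -93.90167731   90.        ]
 [-125.5305697   -94.34680528   90.        ]
 [ 123.50396733   92.16704398   90.        ]]
top supports [[ 107.0658956    27.1455804    75.        ]
 [ 109.10859153  -32.15258477   75.        ]
 [-117.6480727    28.5328389    75.        ]
 [-117.20414439  -30.57606901   75.        ]]
top batt [[ 63.53187896  60.8489879   48.        ]
 [ 61.94170983 -63.68144255  48.        ]
 [-46.29386727  61.47302763  48.        ]
 [-45.43548515 -63.67803683  48.        ]]
```

Closer view: both supports are centred within 0.5 mm of y = 0 with a yaw of 10.3°. The lip edges imply the ledge is at about z ≈ 54 mm, to be felt. Next I'll grasp the bar's rib.

Run:
```python
from h import *
t0=get_time()
by=np.radians(-17.6); psi=by-np.pi/2; q=down(psi); b=np.array([0.5026,-0.2548])
move_pose(np.r_[b,0.11],q); print(get_time()-t0)
f0=get_ft_force()
hit=movel(np.r_[b,0.013],v=0.1,until_force=8); print("hit",hit,get_tcp_pos())
command_gripper(0.0); print("w",get_grip_width()*88,get_time()-t0)
movel(np.r_[b,0.15],v=0.15); 
wait(0.1); print("w",get_grip_width()*88,get_ft_force()-f0,get_tcp_pos(),get_time())
im=snap("wrist","wgrip")
```

```text
1.2416999999999998
hit False [ 0.50306006 -0.25504212  0.01353374]
w 13.573738339651886 3.4833999999999996
w 14.049487158248999 [-1.0345824   0.23780365 -2.43223071] [ 0.50188702 -0.25441363  0.14885108] 9.0333
```

View pics/wgrip.png

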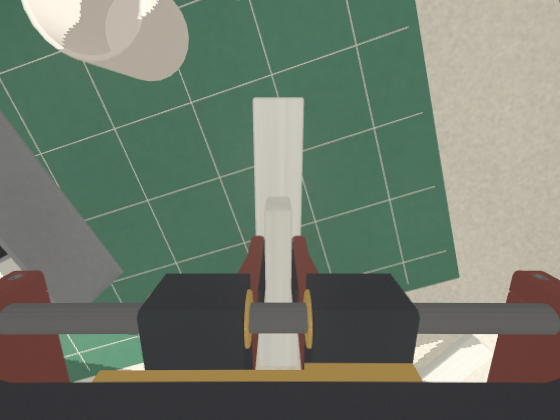

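The bar is gripped (14 mm wide, 2.5 N). Its far end shows at row 98, columns 253–304, with the rib end at row 197. From these I can compute its place in the hand.

Run:
```python
from h import *
p,q=pose_of("wgrip"); c=caminfo("wrist",(p,q)); Rm=R.from_quat([q[1],q[2],q[3],q[0]]).as_matrix()
im=cv2.imread("pics/wgrip.png")
hs=cv2.cvtColor(im,cv2.COLOR_BGR2HSV)
col=im[85:110,278].astype(int).sum(1);print(col)
for r in (105,150,190): print(r,[int(x) for x in np.where(hs[r,230:330,1]<70)[0][[0,-1]]+230])
W=onplane(c,[[253,98],[304,98],[254,150],[302,150],[278,98]],p[2]-0.0055)
print((W-p)@Rm*1000)
W=onplane(c,[[265,197],[291,197]],p[2]+0.038-0.0135)
print((W-p)@Rm*1000)
```

```text
[285 283 288 286 294 298 297 313 341 368 399 422 504 564 589 597 599 599
 598 599 598 598 597 595 595]
105 [252, 304]
150 [253, 309]
190 [254, 307]
[[-14.63678252 -88.96106637   5.3127991 ]
 [ 13.04644347 -88.94772227   5.30235669]
 [-14.7535152  -61.18937884   5.37301577]
 [ 12.60363677 -61.17607141   5.36269661]
 [ -1.06664023 -88.95868959   5.30767127]]
[[ -7.48063933 -41.07486085 -24.58622597]
 [  5.2542543  -41.06846124 -24.59102915]]
```

In the hand, the bar's far end is at tool y ≈ −89.5 mm and x ≈ −0.9 mm. The pads centre the bar, so that x value is camera bias and I'll remove it from the case figure. Next I'll tilt 8.5°, go above the sprung ledge and feel down lightly.

```bash
cat >> h.py <<'E'
yaw=np.radians(10.3); X=np.array([np.cos(yaw),np.sin(yaw),0]);Y=np.array([-X[1],X[0],0]);Z=np.array([0,0,1.])
CEN=np.r_[0.572,0.065,0]+0.0010*X-0.0012*Y
HB=0.0135; LT=0.0905
def barpose(xt,zt,th,y=0.0):
    "tip (-x end, lower corner) at xt,zt in case; th rad tilt -> TCP pos, quat"
    a=LT*np.cos(th)-HB*np.sin(th); b=LT*np.sin(th)+HB*np.cos(th)
    return CEN+(xt+a)*X+y*Y+(zt+b)*Z, down(yaw-np.pi/2,-th,Y)
def tip(th):
    r=np.array(get_tcp_pos())-CEN
    a=LT*np.cos(th)-HB*np.sin(th); b=LT*np.sin(th)+HB*np.cos(th)
    return np.array([r@X-a,r@Y,r[2]-b])*1000
def F():
    f=np.array(get_ft_force()); return np.array([f@X,f@Y,f[2]])
E
python3 - <<'E'
from h import *
th=np.radians(8.5)
p,q=barpose(-.065,.14,th); move_pose(p,q); print(get_time())
p,q=barpose(-.065,.078,th); print(movel(p,v=0.1,until_force=6))
wait(0.15); print("F",F(),tip(th),get_time())
im=snap("wrist","wins0")
p,q=barpose(-.065,.046,th); h=movel(p,v=0.02,until_force=2.5); print(h,"F",F(),tip(th),get_time())
E
```

```text
10.35
False
F [-0.02796972 -0.23845016 -3.74191225] [-64.37485294  -0.08179241  78.87179078] 11.2667
True F [2.220013   0.47329137 1.84543039] [-6.47844038e+01 -3.76801184e-03  5.23388735e+01] 12.475
```

View pics/wins0.png

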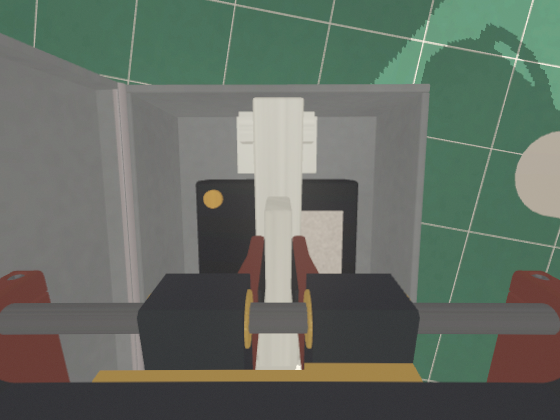

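The bar is in line with the fixed support: bar columns 253–304 against support columns 237–317. The tip met the ledge at about z ≈ 52.3 mm with roughly 5 N, within 2 mm of the visual estimate. Next, slide under the keeper in small force-checked steps.

```bash
cat > ins.py <<'E'
from h import *
import sys,json
F0=-3.74
zt=0.0521; 
wp=[(-.068,8.5),(-.071,8.4),(-.074,8.2),(-.077,7.9),(-.080,7.6),(-.083,7.3),(-.086,7.1),(-.089,7.0),(-.092,6.9),(-.0945,6.8)]
for xt,thd in wp:
    th=np.radians(thd); p,q=barpose(xt,zt,th)
    h=movel(p,q,v=0.03,until_force=9)
    f=F(); N=f[2]-F0
    print(xt,thd,"hit" if h else "","F",np.round(f,1),"N",round(N,1),"tip",np.round(tip(th),1),"zt",round(zt*1000,2),round(get_time(),2))
    if h or abs(N)>9 or f[0]>16: break
    zt+=np.clip((N-2.0)*0.00012,-.0004,.0005)
json.dump([xt,thd,zt],open("st.json","w"))
E
python3 ins.py
```

```text
-0.068 8.5  F [3.  0.7 0.8] N 4.5 tip [-67.7  -0.   52.4] zt 52.1 12.72
-0.071 8.4  F [1.  0.7 0.8] N 4.5 tip [-71.7   0.1  52.2] zt 52.4 12.97
-0.074 8.2  F [-0.7 -0.7 -0.7] N 3.1 tip [-74.9   0.   52.3] zt 52.7 13.22
-0.077 7.9  F [ 4.   0.4 -3. ] N 0.7 tip [-76.4  -0.   52.9] zt 52.83 13.47
-0.08 7.6  F [ 4.6  1.6 -3. ] N 0.8 tip [-79.1  -0.   53. ] zt 52.68 13.72
-0.083 7.3  F [ 5.8  0.4 -1.8] N 2.0 tip [-81.8  -0.   53. ] zt 52.53 13.97
-0.086 7.1  F [ 6.4  0.8 -2.2] N 1.5 tip [-84.5  -0.1  53.1] zt 52.53 14.22
-0.089 7.0  F [ 8.1  0.4 -2.8] N 0.9 tip [-87.   -0.1  53.3] zt 52.47 14.47
-0.092 6.9  F [ 7.7  0.7 -2.5] N 1.3 tip [-89.5  -0.1  53.3] zt 52.33 14.72
-0.0945 6.8  F [ 9.4  0.5 -2.4] N 1.4 tip [-91.5  -0.1  53.4] zt 52.25 14.97
```

Insertion went smoothly: the plunger engaged near tip x ≈ −76, and the push now reads about 9 N (≈ 15 mm of compression). I'll take a quick look, push 2 mm more, then lower the far end in steps.

Run:
```python
from h import *
th=np.radians(6.8); p,q=barpose(-.097,.0525,th); print(movel(p,q,v=0.03,until_force=8)); wait(0.15); print(F(),tip(th),get_time())
im=snap("wrist","wins1"); cv2.imwrite("pics/wins1A.png",cv2.resize(im[70:270,200:360],None,fx=4,fy=3,interpolation=cv2.INTER_CUBIC))
```

```text
False
[10.36399017  1.54492505 -3.06810298] [-93.79603777  -0.14058418  53.65054819] 15.375
```

View pics/wins1A.png

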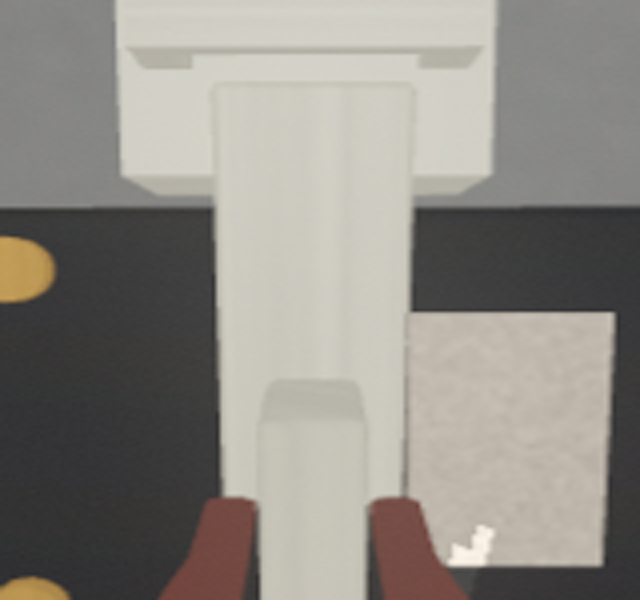

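The far end (crop row 85) sits about 12 mm in front of the fixed lip's edge (row 47), and the bar is within about 1.3 mm of the support's centreline. I'll lower it.

```bash
cat > low.py <<'E'
from h import *
F0=-3.74
zt=0.0527
for thd in (5.5,4.2,3.0,2.0,1.0,0.3,0.0):
    th=np.radians(thd); p,q=barpose(-.097,zt,th,0.0008)
    h=movel(p,q,v=0.03,until_force=9); f=F(); N=f[2]-F0
    print(thd,"hit" if h else "","F",np.round(f,1),"N",round(N,1),"T",np.round(get_ft_torque(),2),"tip",np.round(tip(th),1),round(zt*1000,2),round(get_time(),2))
    if h or abs(N)>10: break
    zt+=np.clip((N-1.5)*0.00012,-.0004,.0005)
snap("wrist","wlow")
E
python3 low.py; python3 -c "
import cv2
im=cv2.imread('pics/wlow.png');cv2.imwrite('pics/wlowA.png',cv2.resize(im[70:270,200:360],None,fx=4,fy=3,interpolation=cv2.INTER_CUBIC))"
```

```text
5.5  F [11.  -1.8 -1.9] N 1.8 T [ 0.05 -1.93  0.09] tip [-93.3   0.3  53.8] 52.7 15.68
4.2  F [ 9.9 -0.7 -2.5] N 1.2 T [ 0.06 -1.91  0.11] tip [-93.4   0.3  53.8] 52.74 15.93
3.0  F [10.4 -1.1 -2.1] N 1.7 T [ 0.1  -1.75  0.11] tip [-93.5   0.3  53.8] 52.7 16.18
2.0  F [ 9.8 -1.6 -2.6] N 1.2 T [ 0.07 -1.81  0.1 ] tip [-93.5   0.3  53.8] 52.72 16.43
1.0  F [10.4 -2.  -2.1] N 1.7 T [ 0.05 -1.76  0.16] tip [-93.5   0.3  53.7] 52.68 16.68
0.3  F [ 8.9 -1.3 -2.5] N 1.3 T [ 0.01 -1.77  0.14] tip [-93.5   0.3  53.8] 52.7 16.93
0.0  F [ 8.4 -1.5 -1.4] N 2.3 T [ 0.06 -1.82  0.13] tip [-93.5   0.3  53.8] 52.67 17.18
```

View pics/wlowA.png

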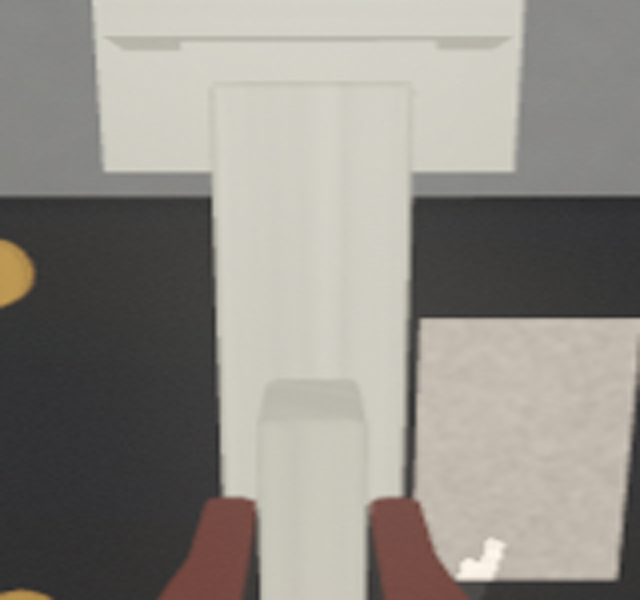

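The bar is level and centred in front of the lip (bar columns 212–412, lip edge row 40). I'll press down lightly to seat it, then let it ride back to the stop while still held.

```bash
cat > back.py <<'E'
from h import *
p,q=barpose(-.097,.0490,0,0.0008)
h=movel(p,q,v=0.01,until_force=3.0); f=F(); t=tip(0); print("down",h,np.round(f,1),np.round(t,2),round(get_time(),2))
zt=t[2]/1000-0.0010
if not h: zt=.0515
for xt in (-.094,-.091,-.088,-.085,-.083,-.081,-.079,-.077,-.075):
    p,q=barpose(xt,zt,0,0.0008); h=movel(p,q,v=0.03,until_force=6); f=F(); t=tip(0)
    print(xt,h,np.round(f,1),np.round(t,1),round(zt*1e3,2),round(get_time(),2))
    if h or f[0]<-1: break
    zt+=np.clip((f[2]+3.74-1.5)*0.00012,-.0004,.0005)
E
python3 back.py
```

```text
down True [ 4.9 -0.3  1.5] [-92.53   0.16  53.49] 17.44
-0.094 False [ 5.4 -1.4  2.1] [-92.4   0.4  53.3] 52.49 17.69
-0.091 False [ 6.8 -1.8 -2.3] [-88.8   0.4  53.5] 52.99 17.94
-0.088 False [ 5.4 -2.6 -0.4] [-86.7   0.4  53.3] 52.99 18.19
-0.085 False [ 7.3 -3.2 -1.1] [-83.6   0.5  53.3] 53.21 18.44
-0.083 False [ 6.6 -3.  -3.1] [-81.9   0.5  53.3] 53.34 18.69
-0.081 False [ 4.1 -3.5 -0.7] [-80.4   0.6  53.3] 53.24 18.94
-0.079 False [ 0.6 -3.1  0.5] [-79.2   0.7  53.3] 53.43 19.19
-0.077 False [-3.7 -4.5  3.6] [-79.1   0.7  53.3] 53.75 19.44
```

The end stop was felt at tip x ≈ −79 (the force fell from +4 to −4 N while position held). I'll relax, release, rise and look.

Run:
```python
from h import *
p,q=barpose(-.0788,.0533,0,0.0003); movel(p,q,v=0.03); print(F(),tip(0))
command_gripper(0.5); print(get_grip_width(),get_time())
p,q=barpose(-.080,.14,0,-0.0); p=p+0.0; 
movel(p,q,v=0.15); print(get_time())
p2=p-0.02*X; p2[2]=0.21; movel(p2,q,v=0.2); wait(0.15); im=snap("wrist","wfit"); print(get_time())
snap("top","tfit")
```

```text
[-0.40150409  0.18478465  0.93516068] [-79.17092559   0.64377627  53.26238584]
0.49911754086808113 20.35
21.075
21.725
```

View pics/wfit.png

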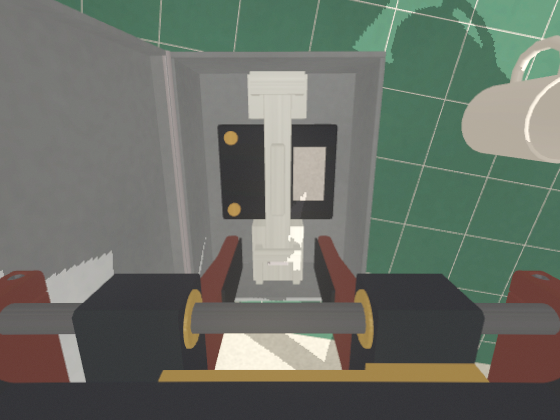

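```bash
python3 -c "
import cv2
im=cv2.imread('pics/wfit.png');cv2.imwrite('pics/wfitA.png',cv2.resize(im[65:290,235:320],None,fx=4,fy=2.6,interpolation=cv2.INTER_CUBIC))
im=cv2.imread('pics/tfit.png');cv2.imwrite('pics/tfitA.png',cv2.resize(im[90:240,150:330],None,fx=4,fy=4,interpolation=cv2.INTER_CUBIC))"
```

```text
(no output)
```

View pics/wfitA.png

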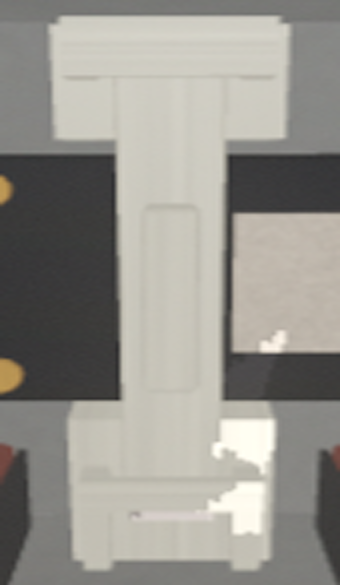

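View pics/tfitA.png

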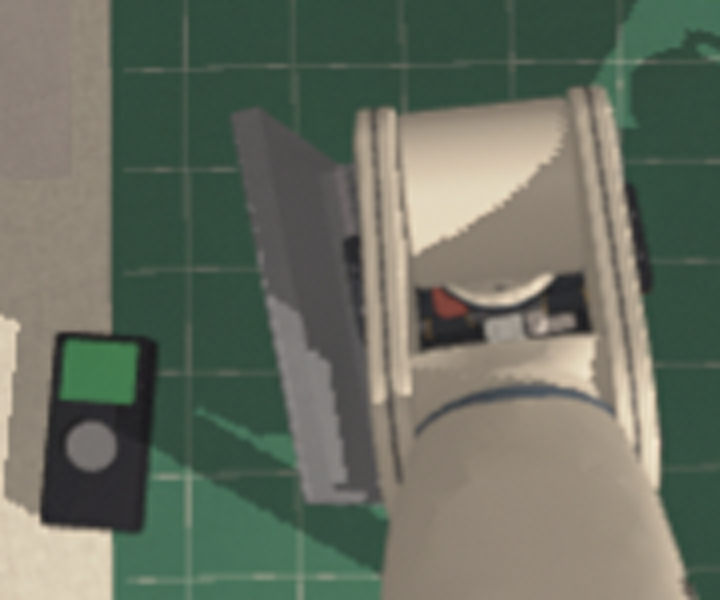

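The bar runs under both lips and is centred. The fixed lip edge is at crop row 76 and the sprung lip at row 480, and the meter is undisturbed. Next I'll get the lid angle from the top picture's free edge, and confirm the fitted bar's rib centre.

Run:
```python
from h import *
from scipy.optimize import brentq
ct=caminfo("top")
tc=lambda W:np.stack([(W-CEN)@X,(W-CEN)@Y,W[...,2]],-1)
for uv in ([78,85],[160,508],[118,290],[110,75]):
    u=[np.array(uv)/4.4+[190,100]-.4]
    g=lambda th,s=0: tc(onplane(ct,u,.09+.19*np.sin(th)+.019*np.cos(th)*(1-s)))[0]
    f=lambda th:g(th)[1]-(.095-.19*np.cos(th)+.019*np.sin(th))
    f2=lambda th:g(th,1)[1]-(.095-.19*np.cos(th))
    for k in (f,f2):
        try: th=brentq(k,1.2,2.3); print(uv,th,g(th))
        except Exception as e: print(uv,e,f(1.5),f(2.1))
c=caminfo("wrist",pose_of("wfit"))
h=lambda L:np.array(L,float)/[4,2.6]+[235,65]-[.375,.3]
print("rib",tc(onplane(c,h([[170,205],[170,392]]),.0533+.038))*1000)
print("bar sides",tc(onplane(c,h([[117,150],[229,150],[123,400],[221,400]]),.0613))*1000)
```

```text
[78, 85] 1.7338879152944444 [0.12193163 0.14459808 0.27439368]
[78, 85] 1.83554232642548 [0.12365332 0.14529553 0.26840859]
[160, 508] 1.7313358272098878 [-0.1243839   0.14412733  0.27451966]
[160, 508] 1.8329731343803324 [-0.12400285  0.1448167   0.26858285]
[118, 290] 1.7314642783938818 [0.00163708 0.14415103 0.27451335]
[118, 290] 1.8331024455467242 [0.00269746 0.1448408  0.2685741 ]
[110, 75] 1.6298828912853767 [0.12280532 0.12518676 0.27854644]
[110, 75] 1.7308664205155222 [0.12396458 0.1255843  0.2745427 ]
rib [[ 47.77626102   1.74592097  91.3       ]
 [-23.46214294   1.82571242  91.3       ]]
bar sides [[ 66.97005024  15.34791021  61.3       ]
 [ 66.95731361 -13.3219547   61.3       ]
 [-36.74129615  15.1081114   61.3       ]
 [-36.75742357 -12.43795752  61.3       ]]
```

Lid ≈ 1.73 rad, outer edge at y ≈ 144, z ≈ 274 mm. The rib centre reads x ≈ 12, within 4 mm of 10 and consistent with the wrist camera's forward bias. The end stop was also felt. Now I'll go behind the lid with the fingers shut and feel for it.

```bash
cat > lid1.py <<'E'
from h import *
q=down(yaw-np.pi/2); C=lambda x,y,z: CEN+x*X+y*Y+z*Z
t0=get_time()
p=np.array(get_tcp_pos()); p[2]=.37; movel(p,q,v=0.25)
movel(C(-.01,.205,.37),q,v=0.25); command_gripper(0.0)
print(get_time()-t0)
movel(C(-.01,.205,.245),q,v=0.2); wait(.1)
h=movel(C(-.01,.13,.245),q,v=0.05,until_force=2.5)
print(h,(np.array(get_tcp_pos())-CEN)@Y,F(),get_time())
snap("top","tlid"); snap("side","slid")
E
python3 lid1.py;  python3 -c "
import cv2
a=cv2.imread('pics/tlid.png')[60:260,130:350];b=cv2.imread('pics/slid.png')[100:340,150:400]
cv2.imwrite('pics/lidA.png',cv2.hconcat([cv2.resize(a,(400,400)),cv2.resize(b,(400,400))]))"
```

```text
2.5500000000000007
True 0.15389146318280247 [ 0.17362276 -0.57308232  0.05410414] 26.1833
```

View pics/lidA.png

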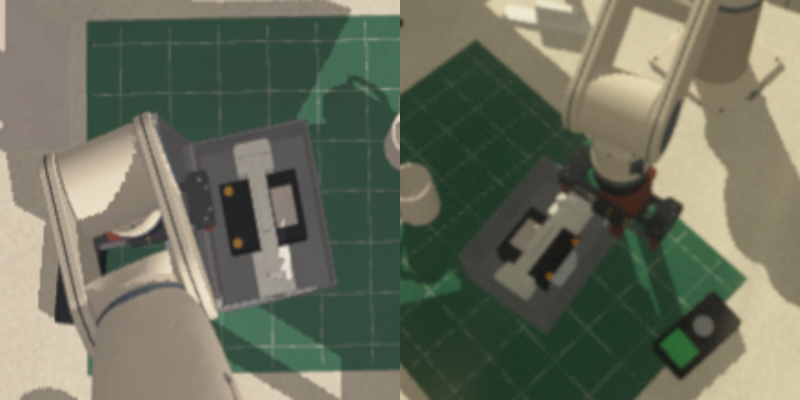

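Contact came at y = 154 mm (finger face ≈ 140), matching the lid estimate. Both views show the bar fitted. Now swing the lid down along its arc.

```bash
cat > lid2.py <<'E'
from h import *
q=down(yaw-np.pi/2); C=lambda x,y,z: CEN+x*X+y*Y+z*Z
w=.0135; r=.165
def tgt(th):
    pz=.09+r*np.sin(th)+.019*np.cos(th)
    rr=.19 if th>np.pi/2 else r
    py=.095-rr*np.cos(th)+.019*np.sin(th)
    return py+w,pz
for th in np.r_[np.arange(1.65,0.25,-.14),.15,.06]:
    y,z=tgt(th); movel(C(-.01,y,z),q,v=0.12); f=F(); a=np.array(get_tcp_pos())-CEN
    print(round(th,2),np.round(f,1),np.round([a@Y*1e3,y*1e3,a[2]*1e3,z*1e3],1),round(get_time(),2))
    if np.linalg.norm(f)>25: break
y,z=tgt(0)
h=movel(C(-.01,y,z-.012),q,v=0.03,until_force=10); a=np.array(get_tcp_pos())-CEN
print(h,F(),a[2],get_time())
E
python3 lid2.py
```

```text
1.65 [ 0.   0.2 -0.4] [142.2 142.5 253.3 253. ] 26.56
1.51 [-0.2  0.3  0.7] [117.1 117.4 255.7 255.8] 26.92
1.37 [-0.3  0.   0.6] [ 94.   94.2 255.3 255.5] 27.26
1.23 [-0.8 -1.1 -0.4] [ 71.2  71.3 251.7 251.9] 27.6
1.09 [-0.4 -0.8  0.6] [ 48.8  49.  244.8 245.1] 27.94
0.95 [-0.4 -0.2 -0. ] [ 27.8  28.  235.  235.3] 28.28
0.81 [-1.1 -0.4 -0.1] [  8.2   8.5 222.2 222.6] 28.62
0.67 [ 0.4 -0.4  0.4] [ -9.5  -9.  206.6 207.4] 28.97
0.53 [-0.2  0.3  0.5] [-24.5 -24.3 189.2 189.8] 29.31
0.39 [ 0.4  0.2 -0.4] [-36.9 -36.9 170.  170.3] 29.65
0.15 [-0.  -0.1  0.3] [-51.7 -51.8 133.4 133.4] 30.13
0.06 [-0.5  0.4 -0.4] [-54.9 -55.1 118.8 118.9] 30.41
True [-1.46503911  0.46664346  8.13005362] 0.10931375950208742 30.8667
```

Contact at z = 109.3 mm, exactly the closed lid height. The low forces on the way need a check by eye.

Run:
```python
from h import *
p=np.array(get_tcp_pos()); q=down(yaw-np.pi/2)
p[2]=.25; movel(p,q,v=.2)
move_pose(np.array([0.35,-0.35,0.3]),down(-0.8)); wait(.2); print(get_time())
a=snap("top","tend"); b=snap("side","send")
cv2.imwrite('pics/endA.png',cv2.hconcat([cv2.resize(a[60:260,130:430],(450,300)),cv2.resize(b[100:340,70:400],(350,300))]))
ct=caminfo("top"); cs=caminfo("side")
for th in (0,.1):
    pts=[CEN+x*X+(.095-.19*np.cos(th)+.019*np.sin(th))*Y+(.09+.19*np.sin(th)+.019*np.cos(th))*Z for x in (-.125,.125)]+[CEN+x*X+(.095+.019*np.sin(th))*Y+(.09+.019*np.cos(th))*Z for x in (.125,-.125)]
    for im,c,n in((a,ct,"t"),(b,cs,"s")):
        print(th,n,proj(c,pts).round(1).tolist())
d=im=a[90:235,190:330]; cv2.imwrite("pics/tendA.png",cv2.resize(d,None,fx=4,fy=4,interpolation=cv2.INTER_CUBIC))
cv2.imwrite("pics/sendA.png",cv2.resize(b[170:310,170:330],None,fx=4,fy=4,interpolation=cv2.INTER_CUBIC))
```

```text
33.4917
0 t [[315.6, 201.2], [298.3, 116.5], [233.6, 129.2], [250.3, 214.2]]
0 s [[239.1, 188.4], [185.2, 249.5], [238.9, 286.3], [290.9, 219.6]]
0.1 t [[315.1, 200.9], [297.6, 114.9], [233.0, 129.3], [249.6, 214.4]]
0.1 s [[239.4, 185.4], [184.8, 247.1], [239.5, 286.7], [291.5, 220.0]]
```

View pics/endA.png

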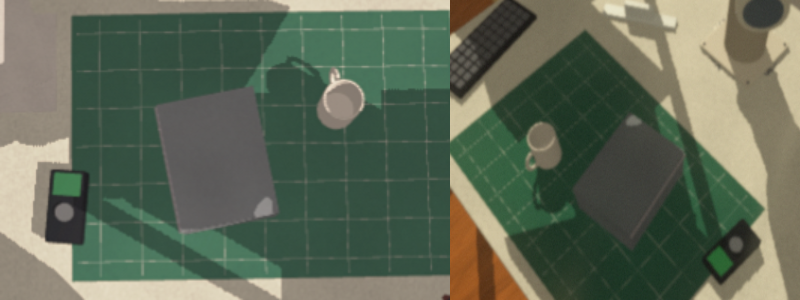

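View pics/sendA.png

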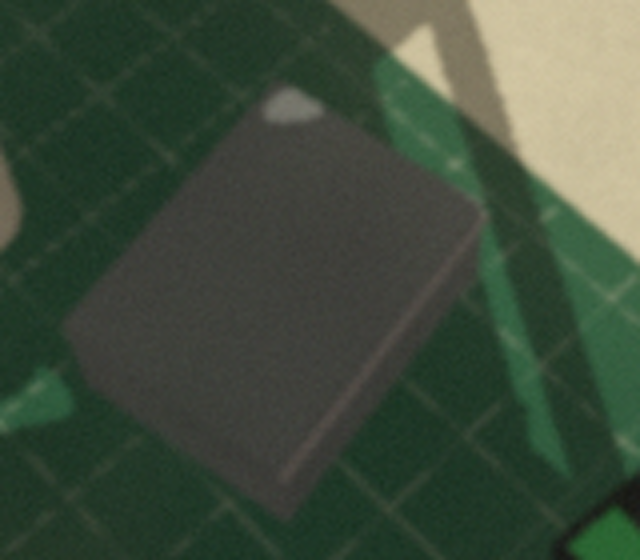

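Side corners agree with the closed prediction: the free-edge corner is at about (187,251) against a predicted (185,250), and the hinge-side corner at about (241,288) against (239,286). The lid is shut, the mug and meter have not moved, and the arm is clear. Handing in.

Run:
```python
from station import *
print(get_ft_force(),get_qvel(),get_time()); job_done()
```

```text
[-0.48671425  0.16711365  0.68627353] [-0.0048049  -0.00181432  0.00051194 -0.00069581 -0.00095127 -0.0011225 ] 33.5917
the job is handed in; nothing more can be done
```

The bar is fitted under both keepers, the lid is shut, and I handed the job in at 33.6 s. No verdict was reported.

**Bar:** I picked the 180 mm bar from the mat, tilted it 8.5° and felt the sprung ledge at about z = 53 mm. I pushed it about 14 mm past its fitted place against the plunger (about 10 N), then lowered it level. I let it ride back, still held, until I felt the end stop, then released it. The readings I took while pressing the bar stayed around 11 N or less.

**Lid:** I pushed it down from behind along its arc. It met solid contact at z = 109.3 mm against 109 mm for fully closed. The forces read during the swing were close to zero, so I checked it in the pictures afterwards.

**Last checks:**
- **Bar fit:** the wrist picture taken before closing shows the bar under both lips and centred. The overhead and side pictures of the closed lid cannot show it again.
- **Lid closed:** the lid corners match the closed prediction to about 2 pixels.
- **Mug and meter:** they look unmoved by eye; I did not measure them.
- **Arm:** it was clear of everything and still.

**Disagreements:**
- The two cameras placed the case about 3–4 mm apart lengthwise.
- The fitted bar's centre read x ≈ +12 mm against the nominal +10. I put this down to wrist-camera bias, since the end stop was felt.

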